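Feel the clamp gap with a tapered feeler blade

TASK

The cartridge clamp's gap needs checking: take the flat tapered feeler gauge (the one with the rectangular handle) up out of its stand and slide its blade, upright, straight down between the two upright jaw plates until it drags snugly on both of them, then stop and keep holding it there. Do not force it any further, and leave the round-headed pin gauge and everything else on the bench alone; finish with the gauge still in the gripper at that depth, without letting go.

Things in the scene. Friction and masses are not known exactly. Their poses are not given: they have to be found in the camera images.
- gauge_grip (a point): Centre of the feeler gauge's handle: a ridged aluminium block 16 mm thick (local x) x 40 mm wide (y) x 45 mm tall (z, up), 22.5 mm above and below this point. The gauge (about 120 g) starts upright in either one of the stand's two slots, handle underside on the stand's top; lifting it 90 mm clears the stand. Pinch it across the 16 mm.
- gauge_tip (a point): Middle of the lower end of the gauge's steel blade, 107.5 mm straight below gauge_grip. The blade hangs under the handle, 26 mm wide (y) and 85 mm long: a 20 mm straight shank 7.2 mm thick (x), then 65 mm of even taper, on both faces, from 7.2 mm to 2 mm at the tip.
- gauge: The same feeler gauge; origin at the middle of the handle's underside (22.5 mm below gauge_grip), same axes. Given for the rules; aim at gauge_grip.
- stand: Grey plastic block 62 mm (x) x 170 mm (y) x 92 mm tall, fixed, origin at the centre of its underside. Two slots from above at y = -45 and +45 mm, 14 mm (x) x 34 mm (y), 88.5 mm deep: one holds the feeler gauge, the other the pin gauge. Place and yaw vary; it may be left or right of the clamp.
- pin_gauge: Bystander in the stand's other slot: a round 10 mm pin with a round aluminium head (38 mm flange, 25 mm knob, 40 mm tall). Origin at the flange underside. Not to be touched.
- gaphead: Base of the cartridge clamp, grey, 170 mm (x) x 100 mm (y), fixed, origin at the centre of its underside; place and yaw vary. A slide on it floats up to 7 mm either way along x against a soft spring (0.15 N/mm) and carries both jaws, so the jaws centre themselves on a blade a few mm off.
- gap_mouth (a point): Point between the jaw plates (within 1 mm of the gap's middle), 100 mm above the bench, where the parallel gap begins. x points across the gap (blade thickness), y along it (blade width), z up. Above it 45 degree lips flare 9 mm up and 8 mm out on each side; nothing stands higher. Below it the gap is 70 mm deep.
- jaw_set: Steel jaw plate on the clamp's robot side at yaw 0 (-x side of the gap), 6 mm thick, 50 mm along y, 70 mm tall, set by a screw on the floating slide, does not give way. Origin on its gap face, at the bench's height.
- jaw_sprung: The facing plate (+x side), same size; gives way along +x against a spring of 8 N/mm. Origin on its gap face, at bench height. The free gap is set anew each time, 3.5 to 5.5 mm: the blade begins to drag 19 to 44 mm below gap_mouth, then the squeeze grows about 0.6 N per mm of depth, and the upward drag on the gauge is about equal to the squeeze. Snug is about 5 N of drag.
- cartridge_a: Bystander: loose grey test cartridge 45 x 55 x 42 mm; origin at its underside.
- cartridge_b: Bystander: another such cartridge.
- tip_box: Bystander: clear open box 85 x 120 x 50 mm; origin at its underside.
- tube_rack: Bystander: white rack 70 x 160 mm with capped tubes, 74 mm tall; origin at its underside.
- reagent: Bystander: amber jar, 54 mm wide, 120 mm tall; origin at its underside.
- slide_box: Bystander: white slide box 90 x 110 x 32 mm; origin at its underside.
Mind the look-alikes: they are no part of the job. What is shaped like the gaphead but orange is not meant.

How it is judged (in metres and radians):
On the way, in this order (a step that is already met when the one before it is completed fails the run):
1. the feeler gauge is held clear above its stand (height (world z) of gauge_tip above 0.097 m and contact force between the fingers and gauge above 2 N and contact force between gauge and stand below 0.1 N), for 0.1 s.
2. its blade tip is between the jaw plates, 8 mm or more down, in the gripper (z of gauge_tip in the frame of gap_mouth below -0.008 m and horizontal distance between gauge_tip and gap_mouth below 0.015 m and contact force between the fingers and gauge above 2 N and angle between gauge_grip's own z axis and vertical below 0.12 rad), for 0.1 s.
At the end, for the whole second after the job is handed in: The gripper still holds the gauge (more than 2 N on it), at rest and within 0.12 rad of upright and 0.15 rad of square to the jaws; the blade tip is 12 to 69 mm below the gap mouth and within 15 mm of its middle, and each jaw plate presses the blade with 1.2 to 11 N (contact force between gauge and jaw_set between 1.2 and 11 N and contact force between gauge and jaw_sprung between 1.2 and 11 N and z of gauge_tip in the frame of gap_mouth between -0.069 and -0.012 m and horizontal distance between gauge_tip and gap_mouth below 0.015 m and angle between the x axis of gauge_grip and the x axis of gap_mouth, either way round below 0.15 rad and linear speed of gauge below 0.01 m/s and contact force between gauge and stand below 0.1 N and contact force between the fingers and gauge above 2 N and angle between gauge_grip's own z axis and vertical below 0.12 rad); the arm keeps its last pose, push and grip.
It fails at once if the blade was forced: a jaw plate pressed with more than 22 N (contact force between gauge and jaw_set above 22 N or contact force between gauge and jaw_sprung above 22 N).
It fails at once if the pin gauge or another thing on the bench was disturbed (moved over 15 mm) (distance of any of pin_gauge, cartridge_a, cartridge_b, tip_box, tube_rack, reagent, slide_box from where it was at the start of the episode above 0.015 m).
It also fails if it takes over 42 s, if anything falls off the work surface, if the arm or the gripper's body presses on something with over 40 N, if the wrist force passes 120 N, or if a joint passes its speed limit or range.

ROBOT

A 6-joint arm with a two-finger parallel gripper is mounted at the origin on the work surface. World frame = base frame: x ahead of the robot, y to its left, z up, the work surface at z = 0. Lengths are in mm, angles in rad, forces in N, time in s.
With the tool pointing down it reaches from about 350 to 975 mm from the base axis. Payload 7.1 kg.
Tool frame: the origin (TCP) lies midway between the tips of the shut fingers; the grasp point (between the pads) lies 19 mm behind it (ctrl.grasp_offset is the distance from the TCP to the grasp point, in mm); z points along the fingers, y is the line along which they close (so a half turn about z gives the same grasp; the last joint's range is limited). The gripper opens to 88 mm and grips with 3 to 60 N. Pads are 20 mm wide; open, the fingers measure 115 mm over their backs; the gripper's body (75 mm by 178 mm) begins 61 mm behind the grasp point.
Start: joints at [1.196, 0.423, 1.63, -0, 1.089, -0.019], TCP at [217.681, 585.85, 222.675] pointing down, gripper open.
Joint ranges: [-3, 3], [-0.9, 2.11], [0.09, 2.58], [-1.31, 4.45], [0.11, 2.69], [-2.54, 2.54]. Speed limits (rad/s): [2.39, 2.39, 3.01, 3.14, 3.14, 3.14].

INTERFACE

Orientations are given as a rotation vector (axis times angle).
In Python, from workcell import sensors, viewer, ctrl gives the robot as it stands. The module is installed in compiled form; this text tells all that it offers.
- The arm moves only by the shell command python3 -m handwheel 'ROWS'. ROWS is JSON, a list of rows, each a list of 7 numbers: the shift along the tool's x, y, z in mm, then the turn, a rotation vector about the tool's x, y, z in rad, then the closure, from 0 (fully open) to 1 (shut). In form: [[x, y, z, rx, ry, rz, jaw], ...]. A call has 1 to 10 rows; each row shifts and turns the commanded pose from where the row before left it, along the tool's axes as they then stand; what a row does not reach is not made up. A row lasts 1/8 s, in which the tool goes at most 62.5 mm and 10.7 degrees, less where a joint would pass 70% of its speed; a pose out of reach is approached as far as the arm can. A call is refused whole if a number of a shift passes 62.5 or a number of a turn 0.188, either way. A call with a gripper value outside its range is refused whole. The fingers move at their own pace and stop on an object; the grip force is fixed at half the most. Time passes only in rows, so rows that do not move let the fingers close. It gives the time, the measured TCP pose, the force, the opening and the grip force at its end, in the units of the state.
- sensors.get_obs(): the state, without advancing time (a new reading comes with each control period).
- viewer.get_image(name): name is "scene" or "side" or "wrist"; returns a dict with "frame" (480x640x3 uint8, blue, green, red), "fov_y" (degrees; the focal length in pixels is half the picture's height over the tangent of half this angle, whatever the lens; pixels are square), "cx", "cy" (the principal point, pixels), "R" (3x3) and "t" (3): a world point X has camera coordinates R X + t. Camera axes: x right, y down, z forward; pixel columns grow to the right and rows downward; lengths in mm; the calibration is good to about 2 mm. A picture is of the moment at which its call begins. There is no depth.
- ctrl.close_job(): hands the job in; it is judged then, once.
The state is a dict: "t": time; "qpos": joint angles; "qvel": joint speeds; "joint_torque": joint torques, N m; "ee_pos": TCP position; "orientation": TCP orientation; "ft_force": force on the tool from outside, world axes, zero at the start; "moment": the same for the moment, N m; "width": finger opening in mm; "grasp_force": force on a finger pad.
Only numpy, scipy, OpenCV 4.12 (cv2) and the standard library are available. Lean on these libraries where they do the work, as an engineer would, in place of code of your own. Each camera call takes 0.05 s, during which the arm holds its last target. There are 200 camera calls.

## Working session

There is one attempt and no reset: what is moved stays moved. The work goes in short steps, Python scripts to look and compute and a shell command to move; the robot and the scene stay as the last step left them, time stands still between calls to the robot, and variables do not carry over. Pictures are saved under pics/ and viewed, at most 10 in all, crops included, and the job is handed in when it is done.

```bash
mkdir -p pics; python3 - <<'E'
from workcell import sensors, viewer
import cv2,numpy as np,pickle
print(sensors.get_obs())
for n in ["scene","side","wrist"]:
    d=viewer.get_image(n); pickle.dump(d,open(f"pics/{n}0.pkl","wb")); cv2.imwrite(f"pics/{n}0.png",d["frame"])
    print(n,d["fov_y"],d["cx"],d["cy"],np.round(-np.array(d["R"]).T@d["t"]),np.round(d["R"],3).tolist())
E
```

```text
{'t': 0.0, 'qpos': array([ 1.19596760e+00,  4.23815363e-01,  1.63067410e+00,  2.57670033e-05,
        1.08860190e+00, -1.90260168e-02]), 'qvel': array([ 0.00098976,  0.00026367, -0.00213771,  0.00032289,  0.00020647,
        0.00136794]), 'joint_torque': array([-1.61528889e-03, -5.44610381e+01, -2.73672098e+01,  6.43071625e-02,
        2.26945180e-02, -1.16777401e-04]), 'ee_pos': array([217.4981021 , 585.35005368, 221.92385379]), 'orientation': array([-5.55912683e-01, -3.09169488e+00,  2.30142073e-03]), 'ft_force': array([ 0.45794281, -0.5955887 ,  0.25089   ]), 'moment': array([-0.02293121, -0.02210918, -0.00011474]), 'grasp_force': 0.0, 'width': 88.26193146550072}
scene 54.06829082860351 318.5604037543355 248.49200839489004 [1152. -504.  938.] [[0.548, 0.836, 0.018], [0.633, -0.4, -0.662], [-0.547, 0.374, -0.749]]
side 57.58913956999845 316.20883669230386 244.7927235694678 [322. 689. 582.] [[-0.958, -0.287, 0.022], [-0.167, 0.489, -0.856], [0.235, -0.824, -0.516]]
wrist 69.61218611887645 322.09917906515943 241.8222345637211 [149. 611. 384.] [[0.348, 0.937, -0.001], [0.904, -0.336, 0.264], [0.247, -0.093, -0.965]]
```

View pics/scene0.png

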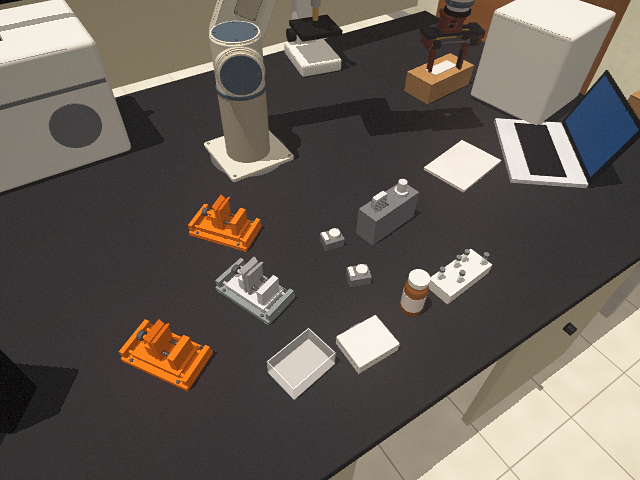

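View pics/side0.png

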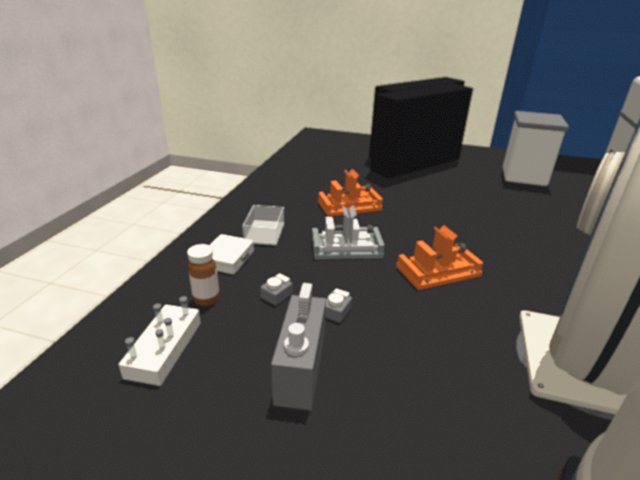

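The scene view shows the stand at (388,212). The block-handled feeler is at about (379,202), and the round pin head at (402,187) is its look-alike. The grey clamp is at (255,288), with orange look-alikes at (225,222) and (165,352). In the side view the feeler handle is at (305,297), the pin at (296,338) and the grey clamp at (348,235). Next is a close crop.

```bash
cat > h.py <<'E'
import numpy as np,cv2,pickle
from workcell import sensors,viewer
def cam(d):
    f=240/np.tan(np.radians(d["fov_y"])/2); return f,np.array(d["R"]),np.array(d["t"]).ravel()
def ray(d,u,v):
    f,R,t=cam(d); return -R.T@t, R.T@np.array([(u-d["cx"])/f,(v-d["cy"])/f,1])
def onz(d,u,v,z):
    c,r=ray(d,u,v); return c+r*(z-c[2])/r[2]
def proj(d,X):
    f,R,t=cam(d); p=R@np.array(X)+t; return np.array([d["cx"]+f*p[0]/p[2],d["cy"]+f*p[1]/p[2]])
def tri(obs):
    A=[];b=[]
    for d,u,v in obs:
        c,r=ray(d,u,v); r/=np.linalg.norm(r); P=np.eye(3)-np.outer(r,r); A.append(P);b.append(P@c)
    return np.linalg.lstsq(np.vstack(A),np.hstack(b),rcond=None)[0]
def load(n): return pickle.load(open(f"pics/{n}.pkl","rb"))
def snap(n,k):
    d=viewer.get_image(n); pickle.dump(d,open(f"pics/{n}{k}.pkl","wb")); return d
def crop(d,x,y,w,h,s): return cv2.resize(d["frame"][y:y+h,x:x+w],None,fx=s,fy=s,interpolation=cv2.INTER_CUBIC)
E
python3 - <<'E'
from h import *
s,d=load("scene0"),load("side0")
m=np.vstack([np.hstack([crop(s,340,170,100,75,4),crop(s,205,245,100,75,4)]),np.hstack([crop(d,250,275,100,75,4),crop(d,300,195,100,75,4)])])
cv2.imwrite("pics/m.png",m)
for n,x in(("s",s),("d",d)): print(n,proj(x,[217,585,222]))
print(onz(s,379,202,114),onz(s,255,275,109),onz(d,305,297,130),onz(d,348,215,105))
E
```

```text
s [443.35049415  69.29905241]
d [532.14473418 731.12240428]
[500.37802454 125.9688909  114.        ] [ 537.33220907 -253.70033412  109.        ] [496.50625117 135.9918201  130.        ] [ 506.37788681 -228.72884684  105.        ]
```

View pics/m.png

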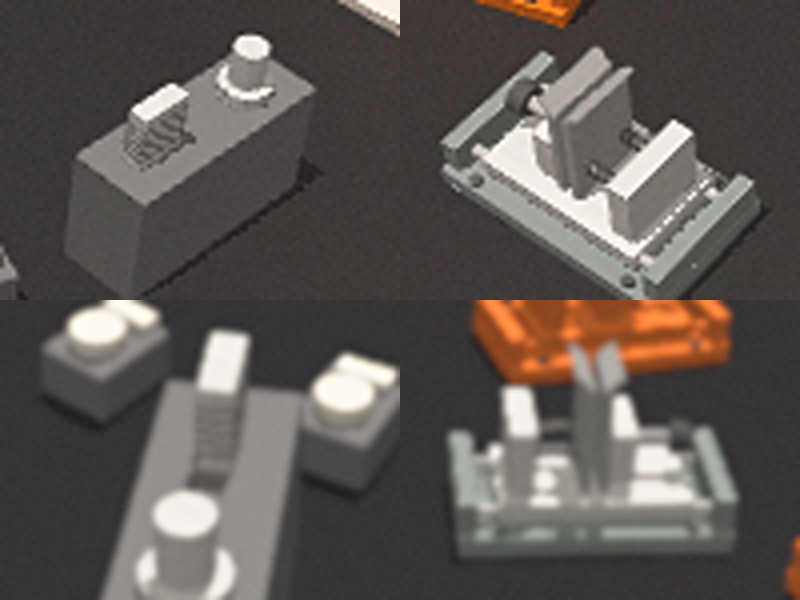

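View pics/wrist0.png

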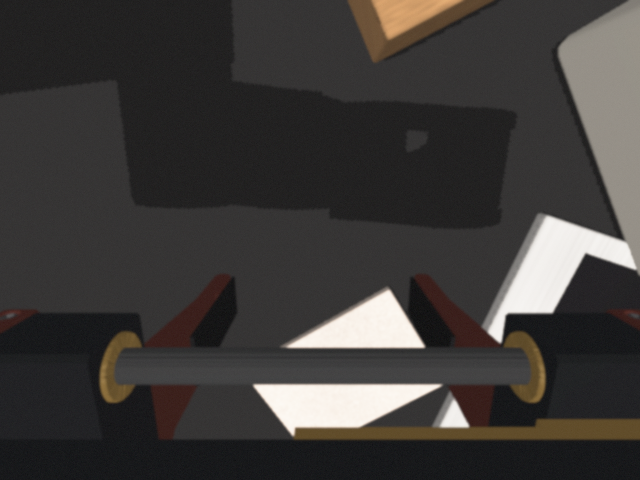

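The close crop confirms it: the ridged rectangular handle at scene (380,196), side (306,290), is the feeler, and the round knob is the pin. The lower two crops show the grey clamp's lips at scene (252,266). The wrist view shows only the fingers and bench.

```bash
python3 - <<'E'
from h import *
from scipy.spatial.transform import Rotation as Ro
s,d=load("scene0"),load("side0")
S=lambda x,y:(340+x/4,170+y/4); C=lambda x,y:(205+(x-400)/4,245+y/4); D=lambda x,y:(250+x/4,275+(y-300)/4); E=lambda x,y:(300+(x-400)/4,195+(y-300)/4)
print("handle top",tri([(s,*S(159,104)),(d,*D(224,362))]),onz(s,*S(159,104),137),onz(d,*D(224,362),137))
def yaw(a,b): v=b-a; return np.degrees(np.arctan2(v[1],v[0])),np.linalg.norm(v[:2])
print("stand long edge",yaw(onz(s,*S(148,205),92),onz(s,*S(317,90),92)),"short",yaw(onz(s,*S(78,157),92),onz(s,*S(148,205),92)))
print("mouth scene",onz(s,*C(589,83),109),"side far/near",onz(d,*E(597,345),109),onz(d,*E(598,382),109))
print("base edge",yaw(onz(s,*C(445,172),20),onz(s,*C(640,297),20)))
print("side base",yaw(onz(d,*E(460,555),0),onz(d,*E(730,550),0)))
o=sensors.get_obs();print(Ro.from_rotvec(o["orientation"]).as_matrix().round(3))
E
```

```text
handle top [499.19881832 125.25401895 134.77910244] [502.00755994 123.76029102 137.        ] [497.64278268 127.25096446 137.        ]
stand long edge (np.float64(98.83850086667042), np.float64(166.24648464941444)) short (np.float64(11.037584551319119), np.float64(60.17551886802932))
mouth scene [ 510.3740778  -246.33748255  109.        ] side far/near [ 512.66772732 -268.18076028  109.        ] [ 500.86407996 -219.6700266   109.        ]
base edge (np.float64(21.620410289254895), np.float64(151.75502297363585))
side base (np.float64(-159.3658381393881), np.float64(167.64604660355724))
[[-0.937  0.348 -0.   ]
 [ 0.348  0.937 -0.001]
 [ 0.    -0.001 -1.   ]]
```

```bash
python3 -m handwheel '[[-42.5,-33.2,0,0,0,0,0],[-42.5,-33.2,0,0,0,0,0],[-42.5,-33.2,0,0,0,0,0],[-42.5,-33.2,0,0,0,0,0],[-42.5,-33.2,0,0,0,0,0],[-42.5,-33.2,0,0,0,0,0],[-42.5,-33.2,0,0,0,0,0],[-42.5,-33.2,0,0,0,0,0],[-42.5,-33.2,0,0,0,0,0],[-42.5,-33.2,0,0,0,0,0]]'; python3 -m handwheel '[[0,0,0,0,0,0.173,0],[0,0,0,0,0,0.173,0],[0,0,0,0,0,0.173,0],[0,0,0,0,0,0.173,0],[0,0,0,0,0,0.173,0],[0,0,0,0,0,0.173,0],[0,0,0,0,0,0,0],[0,0,0,0,0,0,0]]'
python3 - <<'E'
from h import *
from scipy.spatial.transform import Rotation as Ro
d=snap("wrist",1); cv2.imwrite("pics/w1.png",d["frame"])
o=sensors.get_obs();print(o["ft_force"],Ro.from_rotvec(o["orientation"]).as_matrix().round(3), proj(d,[500,125,137]))
E
```

```text
t: 1.4
ee_pos: [501.1, 124.9, 222.7]
orientation: [0.556, 3.092, 0.0]
ft_force: [-0.5, 0.5, 0.3]
width: 88.0
grasp_force: 0.0
t: 2.4
ee_pos: [500.3, 126.6, 222.6]
orientation: [-2.012, -2.412, 0.0]
ft_force: [0.2, 0.0, 0.4]
width: 87.8
grasp_force: 0.0
[ 0.52226162 -0.1974086  -0.08048594] [[-0.179  0.984 -0.   ]
 [ 0.984  0.179 -0.   ]
 [-0.    -0.    -1.   ]] [322.30954093 249.84087377]
```

View pics/w1.png

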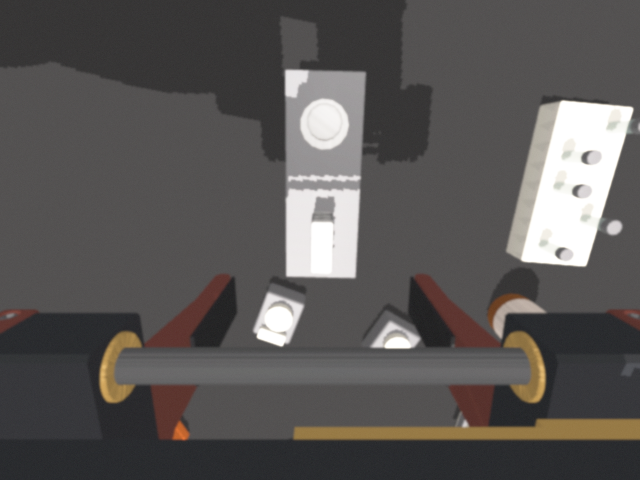

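The wrist view shows the handle top at (311–333, 220–272), centre (322,246), between the fingers. The pin's round head is at (324,121), safely away.

```bash
python3 - <<'E'
from h import *
d=load("wrist1")
g=cv2.cvtColor(d["frame"],cv2.COLOR_BGR2GRAY)
m=(g[205:275,300:345]>225).astype(np.uint8)
n,l,st,c=cv2.connectedComponentsWithStats(m); k=1+st[1:,4].argmax()
print(st[k],c[k]); ctr=c[k]+[300,205]
print("handle",onz(d,*ctr,137), cv2.minAreaRect(np.argwhere(l==k)[:,::-1].astype(np.float32)))
a,b=onz(d,321,275,92),onz(d,325,72,92); print("mid stand",a,b,np.degrees(np.arctan2(*(b-a)[[1,0]])))
for p,q in(((286,277),(285,72)),((356,277),(365,72))):
    a,b=onz(d,*p,92),onz(d,*q,92);print(a,b,np.degrees(np.arctan2(*(b-a)[[1,0]])))
E
```

```text
[   0    0   45   70 2709] [21.67663344 38.49870801]
handle [498.65121775 129.7642744  137.        ] ((22.0, 34.5), (69.0, 44.0), 90.0)
mid stand [505.51902084  88.26922165  92.        ] [478.66488747 253.60356558  92.        ] 99.2255991358491
[474.72744401  80.694779    92.        ] [448.17125139 248.04454909  92.        ] 99.01689689949337
[536.99673876  92.05453795  92.        ] [509.15713394 259.16232875  92.        ] 99.45842115576774
```

```bash
python3 -m handwheel '[[0,-0.7,30,0,0,0.019,0],[0,0,30,0,0,0,0],[0,0,30,0,0,0,0],[0,0,20,0,0,0,0],[0,0,14,0,0,0,0],[0,0,0,0,0,0,0]]'; python3 -m handwheel '[[0,0,0,0,0,0,1],[0,0,0,0,0,0,1],[0,0,0,0,0,0,1],[0,0,0,0,0,0,1],[0,0,0,0,0,0,1],[0,0,0,0,0,0,1],[0,0,0,0,0,0,1],[0,0,0,0,0,0,1]]'
```

```text
t: 3.2
ee_pos: [499.2, 126.4, 97.9]
orientation: [-2.038, -2.39, 0.002]
ft_force: [0.7, 1.0, -0.2]
width: 87.9
grasp_force: 0.0
t: 4.2
ee_pos: [499.7, 126.5, 98.7]
orientation: [2.039, 2.39, -0.0]
ft_force: [0.4, -0.5, -0.6]
width: 15.6
grasp_force: 30.0
```

```bash
python3 -m handwheel '[[0,0,-10,0,0,0,1],[0,0,-20,0,0,0,1],[0,0,-25,0,0,0,1],[0,0,-25,0,0,0,1],[0,0,-25,0,0,0,1],[0,0,-20,0,0,0,1],[0,0,-15,0,0,0,1],[0,0,0,0,0,0,1],[0,0,0,0,0,0,1]]'
python3 - <<'E'
from h import *
from scipy.spatial.transform import Rotation as Ro
o=sensors.get_obs();T=Ro.from_rotvec(o["orientation"]).as_matrix()
print(o["ft_force"],T.round(3),"shift tool",T.T@(np.array([508,-245+60,0])-[o["ee_pos"][0],o["ee_pos"][1],0]))
E
```

```text
t: 5.32
ee_pos: [499.2, 126.4, 238.1]
orientation: [-2.039, -2.389, 0.001]
ft_force: [-0.2, -0.6, -2.7]
width: 16.2
grasp_force: 30.0
[-0.16009557 -0.58532479 -2.70971465] [[-0.157  0.988 -0.001]
 [ 0.988  0.157 -0.   ]
 [-0.    -0.001 -1.   ]] shift tool [-3.08875694e+02 -4.03268235e+01  5.99584058e-02]
```

```bash
python3 -m handwheel '[[-38,-4,0,0,0,0,1],[-50,-4,0,0,0,0,1],[-50,-4,0,0,0,0,1],[-50,-4,0,0,0,0,1],[-50,-4,0,0,0,0,1],[-50,-4,0,0,0,0,1],[-50,-4,0,0,0,-0.07,1],[-50,-4,0,0,0,-0.07,1],[-43,-4,0,0,0,-0.07,1],[0,0,0,0,0,0,1]]';python3 -m handwheel '[[0,0,0,0,0,0,1],[0,0,0,0,0,0,1]]'
python3 - <<'E'
from h import *
from scipy.spatial.transform import Rotation as Ro
d=snap("wrist",2); cv2.imwrite("pics/w2.png",d["frame"])
o=sensors.get_obs();print(o["ee_pos"],o["ft_force"],Ro.from_rotvec(o["orientation"]).as_matrix().round(3), proj(d,[508,-245,109]))
E
```

```text
t: 6.58
ee_pos: [541.2, -306.1, 237.1]
orientation: [-1.78, -2.587, 0.001]
ft_force: [-0.1, 0.5, -2.7]
width: 15.6
grasp_force: 30.0
t: 6.82
ee_pos: [541.1, -302.3, 238.2]
orientation: [-1.776, -2.59, -0.0]
ft_force: [0.7, -0.5, -1.3]
width: 15.8
grasp_force: 30.0
[ 541.30708854 -302.35672874  238.46438018] [-0.98349915  0.71498001 -1.08569048] [[-0.361  0.933 -0.001]
 [ 0.933  0.361  0.   ]
 [ 0.001 -0.    -1.   ]] [310.48784415 156.70810295]
```

View pics/w2.png

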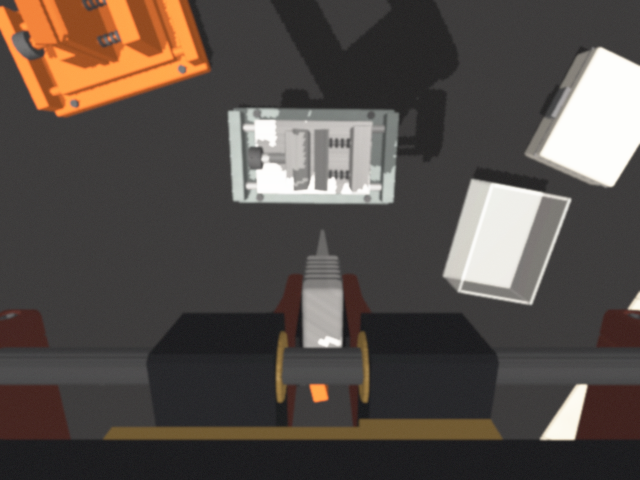

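The wrist view shows the clamp at (315,156), with the lips at about x 290–328. The gauge hangs in the gripper with its blade tip at (322,235). I'll zoom in on the clamp.

```bash
python3 - <<'E'
from h import *
d=load("wrist2"); cv2.imwrite("pics/c2.png",np.vstack([crop(d,270,110,100,90,6), ])); 
E
```

```text
(no output)
```

View pics/c2.png

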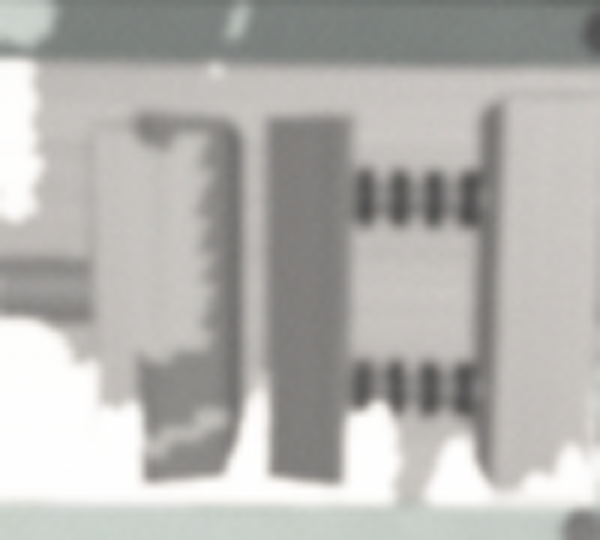

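The clamp crop shows the gap as a light strip between the lips. Its edges are at crop x 240 and 268, and the lips span rows 117–482, so the gap centre is near image (312.3,160).

```bash
python3 - <<'E'
from h import *
from scipy.spatial.transform import Rotation as Ro
d=load("wrist2"); P=lambda x,y:(270+x/6,110+y/6)
m=onz(d,*P(254,300),100); print("mouth",m, "by lips",onz(d,*P(245,300),109))
for p,q,z in((P(268,470),P(268,125),100),((234,202),(230,110),20),((394,203),(398,110),20),((234,203),(394,203),20),((230,110),(398,110),20)):
    a,b=onz(d,*p,z),onz(d,*q,z);v=b-a;print("edge",np.degrees(np.arctan2(v[1],v[0])),np.hypot(*v[:2]),((a+b)/2).round(1))
cs=np.mean([onz(d,*p,20) for p in((234,203),(394,203),(230,110),(398,110))],0);print("base centre",cs)
# gauge tip where predicted vs seen
o=sensors.get_obs();T=Ro.from_rotvec(o["orientation"]).as_matrix()
print("tip pred px",proj(d,o["ee_pos"]+np.array([0,0,-91.7])))
for z in(140,146.5,150): print(onz(d,322,232,z))
print("shift",T.T@(np.array([m[0],m[1],0])-[*o["ee_pos"][:2],0]))
E
```

```text
mouth [ 510.21140382 -247.28062677  100.        ] by lips [ 509.19037739 -247.35712442  109.        ]
edge 110.80332332125492 47.424593659557715 [ 512.1 -246.7  100. ]
edge 109.76768433647628 95.680738097828 [ 428.  -279.2   20. ]
edge 111.80934797528269 96.74918872041556 [ 591.9 -216.4   20. ]
edge 21.13216613910704 177.31038166199835 [ 527.2 -293.3   20. ]
edge 21.12397861326555 173.81381227220294 [ 492.9 -202.8   20. ]
base centre [ 510.01812208 -248.05428697   20.        ]
tip pred px [323.2155941  246.19127134]
[ 537.00573605 -293.81617099  140.        ]
[ 536.44449843 -292.34828061  146.5       ]
[ 536.14229356 -291.55787809  150.        ]
shift [ 6.25846993e+01 -9.13629687e+00  4.59418287e-02]
```

```bash
python3 -m handwheel '[[16,-2,0,0,0,0,1],[22,-3,0,0,0,0,1],[16,-2.5,0,0,0,0,1],[8.6,-1,0,0,0,0,1],[0,0,12,0,0,0,1],[0,0,12,0,0,0,1],[0,0,8,0,0,0,1],[0,0,0,0,0,0,1],[0,0,0,0,0,0,1]]'
python3 - <<'E'
from h import *
d=snap("side",3); s=snap("scene",3); w=snap("wrist",3)
a=crop(d,310,120,80,120,5); b=crop(s,220,220,80,120,5)
cv2.imwrite("pics/c3.png",np.hstack([a,b]))
E
```

```text
t: 8.0
ee_pos: [511.2, -248.5, 206.6]
orientation: [-1.778, -2.59, 0.0]
ft_force: [0.1, -0.0, -0.9]
width: 15.8
grasp_force: 30.0
```

View pics/c3.png

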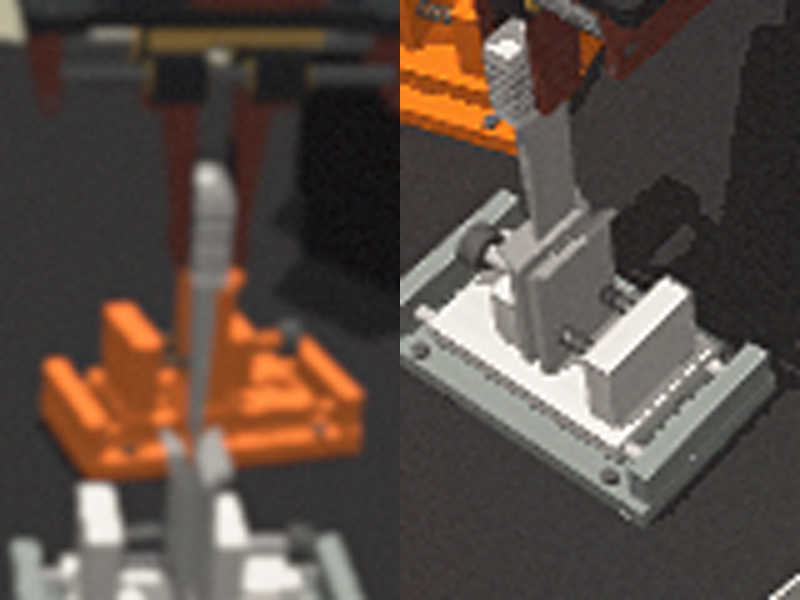

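The left (side) crop shows the blade tip at crop (197,425), centred over the V between the lips (170–225). The right (scene) crop shows the blade square above the gap. Descending.

```bash
python3 -m handwheel '[[0,0,4,0,0,0,1],[0,0,4,0,0,0,1],[0,0,4,0,0,0,1],[0,0,3,0,0,0,1],[0,0,3,0,0,0,1],[0,0,2,0,0,0,1],[0,0,0,0,0,0,1]]';python3 -m handwheel '[[0,0,3,0,0,0,1],[0,0,3,0,0,0,1],[0,0,3,0,0,0,1],[0,0,1,0,0,0,1],[0,0,0,0,0,0,1]]'; for i in 1 2 3; do python3 -m handwheel '[[0,0,0,0,0,0,1]]' | grep ft; done
```

```text
t: 9.02
ee_pos: [510.9, -248.2, 186.5]
orientation: [-1.777, -2.59, 0.0]
ft_force: [0.1, -0.6, -1.0]
width: 16.2
grasp_force: 30.0
t: 9.65
ee_pos: [511.0, -248.2, 176.6]
orientation: [-1.777, -2.59, 0.0]
ft_force: [-0.0, 0.1, -0.4]
width: 15.9
grasp_force: 30.0
ft_force: [-0.7, -0.9, -1.7]
ft_force: [0.5, -0.0, -0.8]
ft_force: [-0.6, 0.9, -0.4]
```

```bash
python3 -m handwheel '[[0,0,2,0,0,0,1],[0,0,2,0,0,0,1],[0,0,0,0,0,0,1]]' | egrep 'ee|ft'; for i in 1 2 3; do python3 -m handwheel '[[0,0,0,0,0,0,1]]' | grep ft; done;  python3 -m handwheel '[[0,0,2,0,0,0,1],[0,0,2,0,0,0,1],[0,0,0,0,0,0,1]]' | egrep 'ee|ft'; for i in 1 2 3; do python3 -m handwheel '[[0,0,0,0,0,0,1]]' | grep ft; done;  python3 -m handwheel '[[0,0,2,0,0,0,1],[0,0,2,0,0,0,1],[0,0,0,0,0,0,1]]' | egrep 'ee|ft'; for i in 1 2 3; do python3 -m handwheel '[[0,0,0,0,0,0,1]]' | grep ft; done
```

```text
ee_pos: [510.9, -248.2, 172.4]
ft_force: [-0.4, -0.8, -0.8]
ft_force: [-0.5, -0.6, -1.5]
ft_force: [0.1, 0.6, -1.4]
ft_force: [-0.3, -0.3, -1.1]
ee_pos: [510.8, -248.2, 168.4]
ft_force: [-0.7, -0.1, -1.3]
ft_force: [0.5, -0.4, -0.8]
ft_force: [-1.2, 0.5, -1.3]
ft_force: [-0.7, -0.7, -1.0]
ee_pos: [510.9, -248.2, 164.4]
ft_force: [-0.1, 0.4, -1.5]
ft_force: [0.3, 0.2, -1.7]
ft_force: [-0.6, -0.1, -1.3]
ft_force: [-1.0, 0.4, -1.4]
```

```bash
python3 -m handwheel '[[0,0,2,0,0,0,1],[0,0,1,0,0,0,1],[0,0,0,0,0,0,1]]' | egrep 'ee|ft'; for i in 1 2; do python3 -m handwheel '[[0,0,0,0,0,0,1]]' | grep ft; done;  python3 -m handwheel '[[0,0,2,0,0,0,1],[0,0,1,0,0,0,1],[0,0,0,0,0,0,1]]' | egrep 'ee|ft'; for i in 1 2 ; do python3 -m handwheel '[[0,0,0,0,0,0,1]]' | grep ft; done;  python3 -m handwheel '[[0,0,2,0,0,0,1],[0,0,1,0,0,0,1],[0,0,0,0,0,0,1]]' | egrep 't:|ee|ft'; for i in 1 2 3; do python3 -m handwheel '[[0,0,0,0,0,0,1]]' | grep ft; done
```

```text
ee_pos: [511.0, -248.2, 161.5]
ft_force: [0.5, -0.0, -2.0]
ft_force: [0.1, -0.7, -1.4]
ft_force: [-1.1, -0.3, -0.4]
ee_pos: [511.0, -248.2, 158.5]
ft_force: [-0.7, 0.3, -0.9]
ft_force: [0.9, -0.0, -0.9]
ft_force: [0.4, -0.1, -1.3]
t: 13.9
ee_pos: [510.9, -248.2, 155.5]
ft_force: [-0.1, 0.5, -1.5]
ft_force: [-0.4, 0.3, -1.3]
ft_force: [-0.7, -0.2, -1.8]
ft_force: [-0.5, -0.5, -1.7]
```

Depth is about −36 mm with no drag yet, so I'll go on.

```bash
python3 -m handwheel '[[0,0,2,0,0,0,1],[0,0,1,0,0,0,1],[0,0,0,0,0,0,1]]' | egrep 'ee|ft'; for i in 1 2; do python3 -m handwheel '[[0,0,0,0,0,0,1]]' | grep ft; done;  python3 -m handwheel '[[0,0,2,0,0,0,1],[0,0,1,0,0,0,1],[0,0,0,0,0,0,1]]' | egrep 'ee|ft'; for i in 1 2 ; do python3 -m handwheel '[[0,0,0,0,0,0,1]]' | grep ft; done;  python3 -m handwheel '[[0,0,2,0,0,0,1],[0,0,1,0,0,0,1],[0,0,0,0,0,0,1]]' | egrep 't:|ee|ft'; for i in 1 2 3; do python3 -m handwheel '[[0,0,0,0,0,0,1]]' | grep ft; done
```

```text
ee_pos: [510.9, -248.2, 152.5]
ft_force: [0.1, -0.0, -2.0]
ft_force: [0.2, -0.3, -1.0]
ft_force: [0.0, 0.4, -0.9]
ee_pos: [511.0, -248.3, 149.6]
ft_force: [0.4, 0.1, -1.1]
ft_force: [0.1, -1.2, -1.4]
ft_force: [0.3, -0.3, -2.7]
t: 15.9
ee_pos: [511.1, -248.3, 146.7]
ft_force: [0.5, -0.2, -0.0]
ft_force: [1.0, -0.8, -0.7]
ft_force: [0.7, -0.5, 0.6]
ft_force: [-0.0, 0.2, -0.3]
```

```bash
python3 -m handwheel '[[0,0,1,0,0,0,1],[0,0,1,0,0,0,1],[0,0,1,0,0,0,1],[0,0,0,0,0,0,1]]' | egrep 'ee|ft'; for i in 1 2 3; do python3 -m handwheel '[[0,0,0,0,0,0,1]]' | grep ft; done;  python3 -m handwheel '[[0,0,1,0,0,0,1],[0,0,1,0,0,0,1],[0,0,0,0,0,0,1]]' | egrep 't:|ee|ft'; for i in 1 2 3; do python3 -m handwheel '[[0,0,0,0,0,0,1]]' | grep ft; done
```

```text
ee_pos: [511.1, -248.3, 143.7]
ft_force: [0.1, -0.1, 1.7]
ft_force: [-0.0, -0.5, 1.9]
ft_force: [-0.3, -1.1, 1.8]
ft_force: [-0.1, -0.7, 2.1]
t: 17.52
ee_pos: [511.1, -248.3, 141.7]
ft_force: [-0.0, 0.1, 3.0]
ft_force: [0.7, -0.4, 3.8]
ft_force: [-0.4, 0.5, 3.2]
ft_force: [0.1, -0.5, 2.7]
```

```bash
python3 -m handwheel '[[0,0,1,0,0,0,1],[0,0,0,0,0,0,1],[0,0,0,0,0,0,1],[0,0,0,0,0,0,1]]'; for i in 1 2 3; do python3 -m handwheel '[[0,0,0,0,0,0,1]]' | grep ft; done
python3 - <<'E'
from h import *
d=snap("side",4); s=snap("scene",4)
cv2.imwrite("pics/c4.png",np.hstack([crop(d,310,120,80,120,5),crop(s,220,220,80,120,5)]))
E
```

```text
t: 18.4
ee_pos: [511.0, -248.3, 140.7]
orientation: [1.777, 2.59, -0.0]
ft_force: [0.3, -0.8, 4.0]
width: 15.9
grasp_force: 30.0
ft_force: [-0.2, -0.8, 4.4]
ft_force: [0.2, -1.0, 4.6]
ft_force: [0.1, -0.5, 3.9]
```

View pics/c4.png

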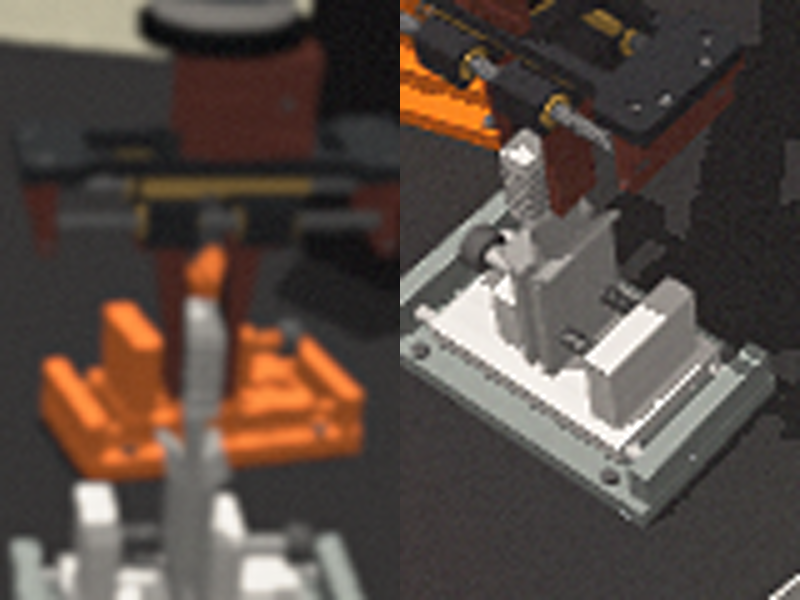

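The blade stands upright between the jaws (crop (200,450)) with the handle still gripped. Drag is about 5.4 N.

```bash
python3 -c "
from workcell import ctrl
print(ctrl.close_job())"
```

```text
the job is handed in; nothing more can be done
None
```

I handed the job in at about 18.9 s of the 42 s: the feeler gauge is still gripped, upright between the grey clamp's jaws, about 51 mm below the gap mouth with about 5.4 N of drag; I touched nothing else that I know of, and no verdict came back.

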